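Set the evidence turntable to its marked line and trip the shutter

TASK

With the fingertips, gently push the upright tab of the examination turntable round (either way) until the black index line on the turning plate lines up with the black line on the steel marker block. Then, and not before, press the camera's shutter-release button down and let it come up, leaving the plate lined up. Only push: do not pinch the tab, leave the jar standing on the plate and everything else where it is, and finish clear of it all.

Things in the scene. Friction and masses are not known exactly. Their poses are not given: they have to be found in the camera images.
- stage_centre (a point): Turning axis of the turntable (vertical), at the height of the plate's top face, 38 mm above the bench. The turntable is a dark fixed disc, 256 mm across and 26 mm high, with pale scale ticks round its rim; on it turns a bare aluminium plate, 196 mm across and 12 mm thick. It is fixed to the bench.
- dial_plate (a joint): Angle of the turning plate (rad), growing counter-clockwise seen from above; no end stops, turns freely either way. Slight friction (0.15 N m, about 2 N at the tab) keeps it where it is left. It does not spring back.
- index_mark (a point): Outer end of the index line, on the rim of the plate's top face, 98 mm from the axis, 38 mm above the bench. The line is black, 5 mm wide and 34 mm long, radial; the only mark on the plate.
- target_line (a point): Inner end of the target line, 100 mm from the axis, 38 mm above the bench: on the top of a steel marker block (40 mm radially, 26 mm wide, 38 mm high) clamped to the fixed rim just outside the plate. The black line is 5 mm wide and runs radially along the block's whole top. The block does not move.
- tab_centre (a point): Centre of the finger tab, a plain aluminium upright on the plate, diametrically opposite the index line and turning with it: 72 mm from the axis, 52 mm above the bench. 40 mm long radially (52 to 92 mm from the axis), 16 mm thick, 28 mm high (38 to 66 mm above the bench). x axis: radially outwards; y: counter-clockwise. Pressing on both faces at once is pinching.
- exhibit_mid (a point): Centre of a closed glass jar with a black cap, 48 mm across and 55 mm high, standing loose on a 2 mm rubber pad at the middle of the plate (jar's top 95 mm above the bench). It turns with the plate; leave it standing there.
- release_top (a point): Centre of the top of the shutter-release button, a black round push button 32 mm across, its top 22 mm above the bench, in a round grey housing 48 mm across and 12 mm high fixed to the bench, left or right of the turntable. It is pressed straight down.
- release (a joint): Travel of the button (m): 0 up, 0.006 fully down, which takes 5 N; it springs back when let go.
- powder_jar_mid (a point): Bystander: centre of a closed black powder jar, 60 mm across and 55 mm high, standing on the bench on the other side of the turntable from the button.
- cup_mid (a point): Bystander: centre of a small white cup with a handle, 60 mm across, 60 mm high, beyond the turntable.
- brush: Bystander: a dusting brush lying on the bench beyond the turntable; origin under its middle.
Not all that is in view belongs to the job. Leave any orange or pink look-alike of the part that bears exhibit_mid alone.

How it is judged:
On the way, in this order (a step that is already met when the one before it is completed fails the run):
1. the index line is lined up with the target line and the plate is at rest (horizontal distance between index_mark and target_line below 0.0045 m and velocity of joint dial_plate between -0.05 and 0.05 rad/s), for 0.2 s.
2. the shutter button is pressed down with the lines together (value of joint release above 0.004 m and contact force between the fingers and release above 0.5 N and horizontal distance between index_mark and target_line below 0.0045 m), for 0.05 s.
At the end, for the whole second after the job is handed in: The facing ends of the index and target lines are within 4.5 mm in plan, the plate at rest, the button pressed (4 mm or more) with the lines together and up again, the jar upright within 25 mm of the axis, and powder jar, cup and brush within 20 mm of their places (all of step 1 and value of joint release below 0.0015 m and horizontal distance between exhibit_mid and stage_centre below 0.025 m and angle between exhibit_mid's own z axis and vertical below 0.2 rad and distance of each of powder_jar_mid, cup_mid, brush from where it was at the start of the episode below 0.02 m); the robot touches nothing.
It fails at once if the button is pressed before the lines are together (value of joint release above 0.003 m and horizontal distance between index_mark and target_line above 0.0055 m).
It fails at once if the tab is pinched (both its halves pressed at once) (contact force between the fingers and dial_plate_c3 above 5 N and contact force between the fingers and dial_plate_c2 above 5 N).
It fails at once if the turntable is pushed roughly (over 30 N) (contact force between any of the fingers, the arm and dial_plate above 30 N).
It fails at once if the jar on the plate is lifted, tipped or shoved off the middle (z of exhibit_mid in the frame of stage_centre above 0.045 m or angle between exhibit_mid's own z axis and vertical above 0.4 rad or horizontal distance between exhibit_mid and stage_centre above 0.03 m).
It fails at once if the powder jar, cup or brush is moved or lifted (distance of any of powder_jar_mid, cup_mid, brush from where it was at the start of the episode above 0.025 m).
It also fails if it takes over 58 s, if anything falls off the work surface, if the arm or the gripper's body presses on something with over 40 N, if the wrist force passes 120 N, or if a joint passes its speed limit or range.

ROBOT

A 6-joint arm with a two-finger parallel gripper is mounted at the origin on the work surface. World frame = base frame: x ahead of the robot, y to its left, z up, the work surface at z = 0. Lengths are in m, angles in rad, forces in N, time in s.
With the tool pointing down it reaches from about 0.325 to 0.9 m from the base axis. Payload 6.1 kg.
Tool frame: the origin (TCP) lies at the centre of the arm's flange, where the gripper is bolted on; the fingertips stand 173 mm ahead of it and the grasp point (between the pads) lies 155 mm ahead of it; x points along the fingers, y is the direction in which the jaws open and shut, and the axes are right-handed (so a half turn about x gives the same grasp; the last joint's range is limited). The gripper opens to 85 mm and grips with 20 to 120 N. Pads are 22 mm wide; open, the fingers measure 114 mm over their backs; the gripper's body (76 mm by 85 mm) begins 54 mm behind the grasp point. The pads swing forward as they close: fully open they stand 13 mm farther back than shut.
Start: joints at [1.137, 0.22, 1.526, -0, 1.395, -0.126], TCP at [0.189, 0.596, 0.405] pointing down, gripper open.
Joint ranges: [-2.98, 2.98], [-0.91, 2.08], [0.09, 2.57], [-1.24, 4.39], [0.2, 2.65], [-2.68, 2.68]. Speed limits (rad/s): [2.57, 2.57, 3.01, 3.14, 3.14, 3.14].

INTERFACE

Orientations are given as a unit quaternion [w, x, y, z].
In Python, from cell import bot gives the robot as it stands.
- The arm moves only by the tool send_rows, never from a script. Its arguments are lists of equal length, an entry for each row: "linear": the shift along the tool's x, y, z in m, a list of three; "delta_rot": the turn, a rotation vector about the tool's x, y, z in rad, a list of three; "jaw": the opening, from 0 (shut) to 1 (fully open). In form: {"linear": [[dx, dy, dz], ...], "delta_rot": [[wx, wy, wz], ...], "jaw": [jaw, ...]}. A call has 1 to 5 rows; each row shifts and turns the pose as measured when the row begins, along the tool's axes as they then stand; what a row does not reach is not made up. A row lasts 1/10 s, in which the tool goes at most 50 mm and 8.59 degrees, less where a joint would pass 70% of its speed; a pose out of reach is approached as far as the arm can. A call is refused whole if a number of a shift passes 0.05 or a number of a turn 0.15, either way. A call with a gripper value outside its range is refused whole. The fingers move at their own pace and stop on an object; "grip_force" is the grip in N (left out, the last holds). Time passes only in rows, so rows that do not move let the fingers close. It gives the time, the measured TCP pose, the force and the opening at its end, in the units of the state.
- bot.get_state(): the state, without advancing time (a new reading comes with each control period).
- bot.capture(name): name is "scene" or "top" or "wrist"; returns (picture, depth): 420x560x3 uint8, blue, green, red; 420x560 float32, m along the optical axis (not along the pixel's ray), 0 where there is no reading.
- bot.camera_params(name): a dict with "K" (3x3 intrinsics, pixels), "k1" (the pictures are not rectified: a ray, as slopes to the right and down, at radius r is drawn at 1 + k1 r^2 times it, then the intrinsics apply), "R" (3x3) and "t" (3): a world point X has camera coordinates R X + t. Camera axes: x right, y down, z forward; pixel columns grow to the right and rows downward; lengths in m; the calibration is good to about 2 mm. A picture is of the moment at which its call begins: read the wrist's pose just before it. camera_params takes no time and is no camera call; for the wrist camera it gives the pose at the moment of the call.
- bot.hand_in(): hands the job in, once; it reports no verdict.
Trained networks look in the newest picture that a camera, given by its name, has taken for a name from the list of things; names that differ only in an ending like _2 or _b are one class to them, and where a whole thing is asked for, a point or a joint stands for the part that bears it (a point fixed in the world has none). Each returns a list of dicts, best first, with "conf" (0 to 1); they miss things now and then, are a little off and sometimes report something else, mostly with a low value. They report only what shows in the picture. A call takes as long as a camera call. They do not tell look-alikes from the thing itself.
- bot.spot_in(camera, name): "pixel" ([column, row] in pixels, amid what is visible of it).
- bot.silhouettes(camera, name): "region" (420x560 bool, what is visible of it) and "pixel" ([column, row] in pixels, amid what is visible of it).
The state is a dict: "time": time; "qpos": joint angles; "qvel": joint speeds; "joint_efforts": joint torques, N m; "position": TCP position; "eef_rot": TCP orientation; "wrist_force": force on the tool from outside, world axes, zero at the start; "ft_torque": the same for the moment, N m; "width": finger opening in m.
Only numpy, scipy, OpenCV 4.12 (cv2) and the standard library are available. Lean on these libraries where they do the work, as an engineer would, in place of code of your own. Each camera call takes 0.05 s, during which the arm holds its last target.

## Working session

There is one attempt and no reset: what is moved stays moved. The work goes in short steps, Python scripts to look and compute and a tool call to move; the robot and the scene stay as the last step left them, time stands still between calls to the robot, and variables do not carry over. Pictures are saved under pics/ and viewed, and the job is handed in when it is done.

Besides the shell and the picture viewer there is one more tool, called after ">>>" by a JSON object that holds its "method" and its "body". send_rows: Moves the arm, as the interface text tells. Its arguments: {"type":"object","properties":{"linear":{"type":"array"},"delta_rot":{"type":"array"},"jaw":{"type":"array"},"grip_force":{"type":"number"}},"required":["linear","delta_rot","jaw"]}

```bash
ls; mkdir -p pics; python3 - <<'E'
from cell import bot
import cv2
print(bot.get_state())
for n in ("scene","top"):
    p,d=bot.capture(n); cv2.imwrite(f"pics/{n}0.png",p)
    c=bot.camera_params(n); print(n,c)
    import numpy as np; np.save(f"{n}_d.npy",d)
E
```

```text
pics
{'time': 0.0, 'qpos': array([ 1.13690049e+00,  2.21218662e-01,  1.52759700e+00,  1.00940387e-05,
        1.39470987e+00, -1.26120330e-01]), 'qvel': array([-0.00081469,  0.00094529,  0.00016082, -0.00101749, -0.00041799,
        0.00052369]), 'joint_efforts': array([ 1.77956830e-03, -4.96909082e+01, -3.89391482e+01, -2.13553853e-04,
        1.14429917e-02, -2.51600920e-05]), 'position': array([0.1892379 , 0.59538174, 0.40361101]), 'eef_rot': array([ 0.69855798,  0.10773088,  0.69894245, -0.10904246]), 'wrist_force': array([-0.56988439,  0.01202223,  0.61923163]), 'ft_torque': array([ 0.00016575, -0.01886333,  0.01091205]), 'width': 0.08532610875581917}
scene {'K': array([[406.36865516,   0.        , 274.25962703],
       [  0.        , 406.36865516, 212.61262721],
       [  0.        ,   0.        ,   1.        ]]), 'k1': -0.10217235415612293, 'R': array([[ 0.60304967,  0.79755936,  0.01517122],
       [ 0.48568243, -0.35201363, -0.80012435],
       [-0.63280619,  0.48988312, -0.59964227]]), 't': array([-0.36328225, -0.21761065,  1.25118702])}
top {'K': array([[482.83861415,   0.        , 273.69386579],
       [  0.        , 482.83861415, 206.42606104],
       [  0.        ,   0.        ,   1.        ]]), 'k1': 0.048370003215514656, 'R': array([[-0.01001211, -0.99993336, -0.00574773],
       [-0.98170888,  0.0109222 , -0.1900747 ],
       [ 0.19012481,  0.00373955, -0.98175281]]), 't': array([0.02629986, 0.57574392, 0.9621224 ])}
```

View pics/top0.png

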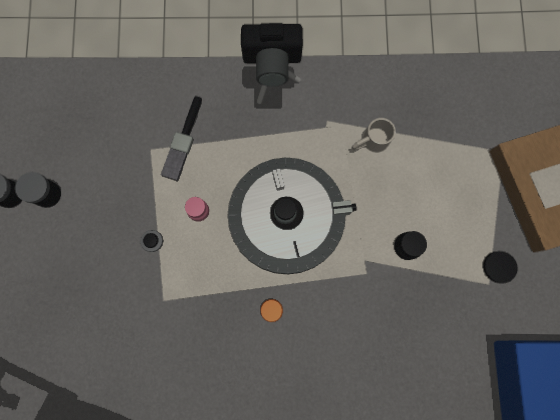

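View pics/scene0.png

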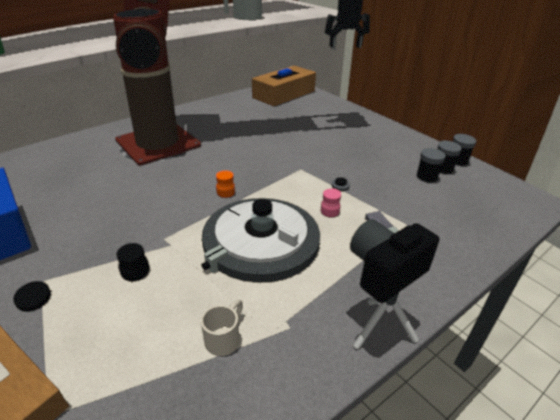

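```bash
cat > h.py <<'E'
from cell import bot
import numpy as np, cv2
def ray(cam,px):
    c=cam if isinstance(cam,dict) else bot.camera_params(cam)
    K=c["K"];k=c["k1"]
    dd=np.array([k,0,0,0,0.])
    u=cv2.undistortPoints(np.array([[px]],float),K,dd)[0,0]
    d=c["R"].T@np.array([u[0],u[1],1.]); o=-c["R"].T@c["t"]
    return o,d
def onz(cam,px,z):
    o,d=ray(cam,px); return o+d*(z-o[2])/d[2]
def proj(cam,X):
    c=cam if isinstance(cam,dict) else bot.camera_params(cam)
    p,_=cv2.projectPoints(np.array(X,float).reshape(-1,1,3),cv2.Rodrigues(c["R"])[0],c["t"],c["K"],np.array([c["k1"],0,0,0,0.]))
    return p[:,0]
E
python3 - <<'E'
from h import *
p=cv2.imread("pics/top0.png")
cv2.imwrite("pics/top0z.png",cv2.resize(p[145:285,215:370],None,fx=4.2,fy=4.2,interpolation=cv2.INTER_CUBIC))
H={"stage_centre":.038,"index_mark":.038,"target_line":.038,"tab_centre":.066,"exhibit_mid":.09,"release_top":.022,"powder_jar_mid":.055,"cup_mid":.06,"brush":.01}
for n,z in H.items():
    try:
        r=bot.spot_in("top",n)
        for q in r[:3]: print(n,q["conf"],np.round(q["pixel"],1),np.round(onz("top",q["pixel"],z),4))
    except Exception as e: print(n,e)
print(bot.get_state()["time"])
E
```

```text
stage_centre 0.56 [285.3 220. ] [ 0.5496 -0.0042  0.038 ]
index_mark 0.63 [290.5 226.9] [ 0.5346 -0.015   0.038 ]
target_line 0.84 [344.1 206.5] [ 0.5775 -0.1303  0.038 ]
target_line 0.36 [408.3 246.5] [ 0.4906 -0.2613  0.038 ]
exhibit_mid 0.8 [271.7 312.6] [0.3588 0.0261 0.09  ]
exhibit_mid 0.61 [285.4 213.4] [ 0.5546 -0.0035  0.09  ]
exhibit_mid 0.57 [194.1 210.1] [0.5635 0.1817 0.09  ]
release_top 0.66 [150.9 236.8] [0.5189 0.2847 0.022 ]
powder_jar_mid 0.83 [412.2 246.9] [ 0.4879 -0.2645  0.055 ]
cup_mid 0.75 [377.1 136.2] [ 0.7263 -0.2035  0.06  ]
brush 0.62 [181.2 146.8] [0.7239 0.2274 0.01  ]
0.55
```

View pics/top0z.png

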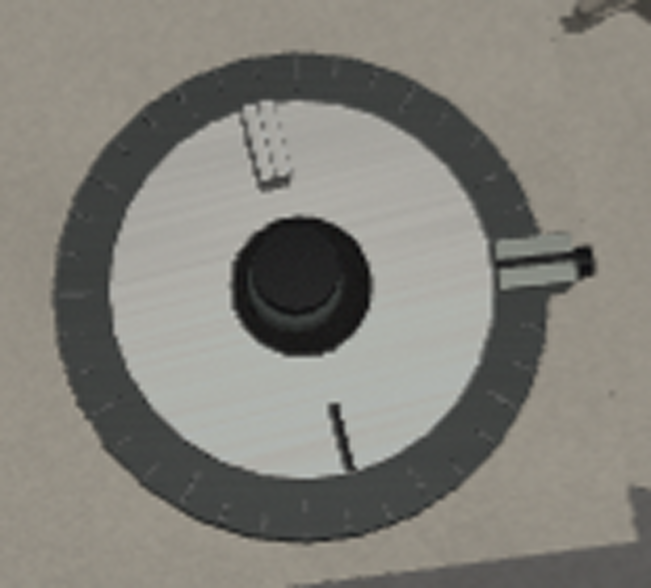

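```bash
cat > meas.py <<'E'
from h import *
def meas(img,cam="top",dbg=None):
    g=cv2.cvtColor(img,cv2.COLOR_BGR2GRAY)
    # plate circle: radial search of bright->dark edge around predicted circle
    c=np.array([0.56,-0.005]);
    if isinstance(cam,str): cam=bot.camera_params(cam)
    for it in range(6):
        pts=[];rs=np.linspace(.088,.108,81)
        for a in np.deg2rad(np.arange(0,360,3)):
            X=np.c_[c[0]+rs*np.cos(a),c[1]+rs*np.sin(a),np.full(81,.038)]
            P=proj(cam,X).astype(np.float32)
            v=cv2.remap(g,P[:,0],P[:,1],cv2.INTER_LINEAR).ravel().astype(float)
            if v[:10].min()<100 or v[-10:].max()>110: continue
            i=np.argmax(v<(v[:10].mean()+v[-10:].mean())/2)
            pts.append(X[i,:2])
        pts=np.array(pts)
        s=np.linalg.lstsq(np.c_[2*pts,np.ones(len(pts))],(pts**2).sum(1),rcond=None)[0]
        c=s[:2]; R=np.sqrt(s[2]+c@c)
    def dark(r0,r1,a0,a1):
        rr=np.linspace(r0,r1,25); out=[]
        aa=np.deg2rad(np.arange(a0,a1,.15))
        A,Rr=np.meshgrid(aa,rr)
        X=np.c_[(c[0]+Rr*np.cos(A)).ravel(),(c[1]+Rr*np.sin(A)).ravel(),np.full(A.size,.038)]
        P=proj(cam,X).astype(np.float32).reshape(*A.shape,2)
        v=cv2.remap(g,P[...,0],P[...,1],cv2.INTER_CUBIC).astype(float)
        w=np.clip(np.median(v,1,keepdims=True)*.8-v,0,None)
        out=[(np.rad2deg((w[k]*aa).sum()/w[k].sum()) if w[k].sum()>0 else np.nan) for k in range(len(rr))]
        return np.array(out),rr,v
    return c,R,len(pts),dark
E
python3 - <<'E'
from meas import *
p=cv2.imread("pics/top0.png")
c,R,n,dark=meas(p)
print(c,R,n)
a,r,_=dark(.068,.095,-180,-145);print(np.round(a,1))
a,r,_=dark(.103,.135,-92,-78);print(np.round(a,1))
b=np.load("top_d.npy")
for q in ([151,238],[151,240],[152,241]): print(onz("top",q,.022),b[q[1],q[0]])
cv2.imwrite("pics/btn.png",cv2.resize(p[215:265,125:180],None,fx=10,fy=10,interpolation=cv2.INTER_CUBIC))
E
```

```text
[ 0.56551633 -0.00659557] 0.09758862221760013 114
[-166.3 -166.4 -166.3 -166.  -165.9 -166.1 -166.3 -166.4 -166.4 -166.4
 -166.2 -166.  -166.  -166.3 -166.4 -166.4 -166.3 -166.3 -166.2 -166.1
 -166.2 -166.3 -166.3 -166.3 -166.2]
[-84.7 -84.8 -85.1 -85.4 -85.7 -86.  -86.2 -86.3 -86.3 -86.2 -86.1 -86.2
 -86.4 -86.5 -86.3 -86.4 -86.6 -86.8 -86.9 -87.1 -87.3 -87.4 -87.4 -87.
 -86.5]
[0.51634473 0.28436361 0.022     ] 1.04013
[0.5120301  0.28419187 0.022     ] 1.0376142
[0.5098489  0.28197212 0.022     ] 1.0348481
```

View pics/btn.png

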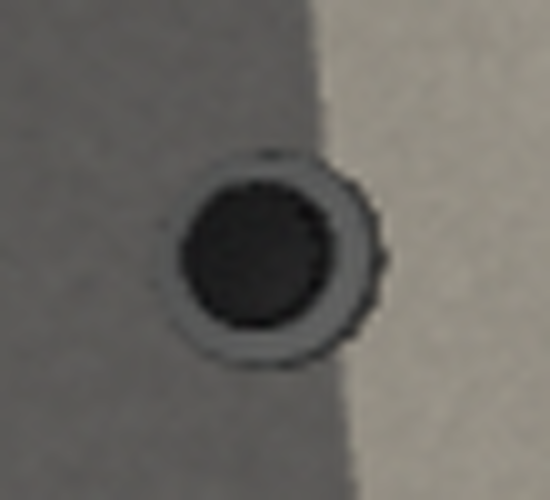

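```bash
python3 - <<'E'
from meas import *
p=cv2.imread("pics/top0.png")
c,R,n,dark=meas(p)
a,r,v=dark(.101,.134,-93,-79)
for k in range(0,25,2): print(round(r[k],3),np.round(v[k][::5]).astype(int))
s=bot.get_state(); print(s["position"])
E
```

```text
0.101 [ 59  61  86 105 101 100  98  97  99  94  61  33  26  55  99 114 113 103
  96]
0.104 [ 59  60 104 141 142 142 139 138 144 139  87  38  31  64 112 134 141 135
 136]
0.107 [ 60  61  83 114 137 143 140 138 145 131  72  31  35  63 105 132 138 134
 135]
0.109 [ 62  59  70 102 138 145 140 139 145 129  84  43  39  71 114 140 137 134
 134]
0.112 [ 63  59  60  91 141 146 138 138 144 128  95  54  38  62 114 143 135 134
 138]
0.115 [ 63  62  54  82 140 146 138 138 144 124  85  49  32  59 122 143 135 134
 141]
0.118 [ 64  65  52  74 136 144 139 137 141 131  97  52  25  64 136 141 133 132
 138]
0.12 [ 64  65  53  74 134 142 140 139 139 136  98  46  26  68 128 135 134 133
 134]
0.123 [ 65  65  55  75 128 140 139 138 138 146 102  42  31  73 122 135 133 133
 132]
0.126 [ 82  66  53  65 102 131 141 138 137 146  93  35  33  70 116 138 132 133
 133]
0.128 [125  81  54  63  86 131 144 138 136 141  96  44  40  79 122 138 131 131
 134]
0.131 [144  91  53  56  75 131 144 137 138 137 106  58  40  75 127 137 131 132
 136]
0.134 [145 111  72  57  65 132 144 137 139 134  98  51  33  73 134 134 132 134
 129]
[0.1893436  0.59562033 0.40469714]
```

```bash
cat >> h.py <<'E'
from scipy.spatial.transform import Rotation as Rn
def tool():
    s=bot.get_state(); q=s["eef_rot"]; M=Rn.from_quat([q[1],q[2],q[3],q[0]]).as_matrix()
    return s,np.array(s["position"]),M
E
python3 - <<'E'
from h import *
s,p,M=tool(); print(np.round(M,3))
d=np.load("top_d.npy"); c=bot.camera_params("top")
# height map
v,u=np.mgrid[0:420,0:560]
pts=cv2.undistortPoints(np.stack([u,v],-1).reshape(-1,1,2).astype(float),c["K"],np.array([c["k1"],0,0,0,0.]))[:,0]
X=(np.c_[pts,np.ones(len(pts))]*d.reshape(-1,1)-c["t"])@c["R"]
X=X.reshape(420,560,3)
for (a,b) in [(272,80),(272,60),(272,40),(290,78),(297,30),(380,130),(286,213),(350,207),(340,208),(281,180),(271,310),(196,209),(151,240)]: print(a,b,np.round(X[b,a],3))
reg=(d>0)&(X[...,2]>.12)&(X[...,0]<.95)&(X[...,0]>.1)&(abs(X[...,1])<.5)
print(X[reg].min(0),X[reg].max(0))
E
```

```text
[[-0.     0.303  0.953]
 [ 0.     0.953 -0.303]
 [-1.     0.    -0.   ]]
272 80 [0.809 0.021 0.164]
272 60 [0.833 0.02  0.199]
272 40 [0.869 0.02  0.207]
290 78 [ 0.892 -0.021  0.   ]
297 30 [ 0.891 -0.028  0.204]
380 130 [ 0.759 -0.222  0.007]
286 213 [ 0.554 -0.005  0.095]
350 207 [ 0.576 -0.143  0.037]
340 208 [ 0.574 -0.121  0.042]
281 180 [0.63  0.004 0.068]
271 310 [0.363 0.028 0.06 ]
196 209 [0.572 0.184 0.056]
151 240 [0.512 0.284 0.023]
[ 0.80505985 -0.03845565  0.12898955] [0.9078564  0.0809316  0.22306276]
```

>>> {"method": "send_rows", "body": {"linear": [[0,-0.025,0.034],[0,-0.025,0.034],[0,-0.025,0.034],[0,-0.025,0.034],[0,-0.025,0.034]], "delta_rot": [[0,0,0],[0,0,0],[0,0,0],[0,0,0],[0,0,0]], "jaw": [0,0,0,0,0]}}

```text
time: 1.05
position: [0.314, 0.4234, 0.4042]
eef_rot: [0.699, 0.106, 0.699, -0.104]
wrist_force: [1.0, -0.5, -0.0]
width: 0.0126
```

>>> {"method": "send_rows", "body": {"linear": [[0,-0.025,0.034],[0,-0.025,0.034],[0,-0.025,0.034],[0,-0.025,0.034],[0,-0.025,0.034]], "delta_rot": [[0,0,0],[0,0,0],[0,0,0],[0,0,0],[0,0,0]], "jaw": [0,0,0,0,0]}}

```text
time: 1.55
position: [0.4432, 0.2464, 0.4056]
eef_rot: [0.7, 0.106, 0.698, -0.103]
wrist_force: [0.6, -0.4, 0.3]
width: 0.0
```

>>> {"method": "send_rows", "body": {"linear": [[0,-0.025,0.034],[0,-0.025,0.034],[0,-0.025,0.034],[0,-0.025,0.034],[0,-0.025,0.034]], "delta_rot": [[0,0,0],[0,0,0],[0,0,0],[0,0,0],[0,0,0]], "jaw": [0,0,0,0,0]}}

```text
time: 2.05
position: [0.5731, 0.0688, 0.4071]
eef_rot: [0.702, 0.107, 0.697, -0.103]
wrist_force: [0.8, -0.1, 1.1]
width: 0.0005
```

>>> {"method": "send_rows", "body": {"linear": [[0,0,0],[0,0,0],[0,0,0],[0,0,0],[0,0,0]], "delta_rot": [[0.147,0,0],[0.147,0,0],[0.147,0,0],[0.147,0,0],[0.147,0,0]], "jaw": [0,0,0,0,0]}}

```text
time: 2.55
position: [0.5765, 0.0615, 0.407]
eef_rot: [0.614, 0.358, 0.61, -0.352]
wrist_force: [-0.3, -0.4, 0.1]
width: 0.0003
```

>>> {"method": "send_rows", "body": {"linear": [[0,0,0],[0,0,0],[0,0,0],[0,0,0],[0,0,0]], "delta_rot": [[0.147,0,0],[0.147,0,0],[0.147,0,0],[0.147,0,0],[0.147,0,0]], "jaw": [0,0,0,0,0]}}

```text
time: 3.05
position: [0.5765, 0.0612, 0.4074]
eef_rot: [0.44, 0.558, 0.438, -0.551]
wrist_force: [0.4, 0.7, -0.2]
width: -0.0003
```

```bash
cat > where.py <<'E'
from h import *
import sys
def where(target=None,yaw=None):
    s,p,M=tool(); y=np.rad2deg(np.arctan2(M[1,1],M[0,1]))
    C=np.array([.5655,-.0066]); d=p[:2]-C
    print("t",round(s["time"],2),"p",np.round(p,4),"yaw",round(y,2),"xdown",np.round(M[:,0],3),"w",round(s["width"],4),"F",np.round(s["wrist_force"],1),"r",round(np.hypot(*d),4),"th",round(np.rad2deg(np.arctan2(d[1],d[0])),2))
    if target is not None: print("tool shift",np.round(M.T@(np.array(target)-p),4))
    if yaw is not None: print("dyaw",np.deg2rad(y-yaw).round(4),"(wx)")
if __name__=="__main__":
    a=[float(v) for v in sys.argv[1:]]
    where(a[:3] if a else None, a[3] if len(a)>3 else None)
E
python3 where.py .639 -.022 .40 -12
```

```text
t 3.05 p [0.5765 0.0612 0.4074] yaw -13.2 xdown [ 0.01   0.004 -1.   ] w -0.0003 F [ 0.4  0.7 -0.2] r 0.0687 th 80.8
tool shift [0.0077 0.0798 0.0668]
dyaw -0.0209 (wx)
```

>>> {"method": "send_rows", "body": {"linear": [[0,0.027,0.0225],[0,0.027,0.0225],[0,0.027,0.0225],[0,0,0]], "delta_rot": [[0,0,0],[0,0,0],[0,0,0],[0,0,0]], "jaw": [0,0,0,0]}}

```text
time: 3.45
position: [0.6413, -0.0245, 0.4083]
eef_rot: [0.44, 0.559, 0.437, -0.551]
wrist_force: [-0.7, 0.1, -0.1]
width: 0.0
```

```bash
cat >> where.py <<'E'
    s,p,M=tool(); r=np.cross(M[:,0],[0,0,-1]); print("untilt rotvec tool",np.round(M.T@r,4))
E
python3 where.py .639 -.022 .223 -12
python3 - <<'E'
from h import *
for n in ("top","scene"):
    p,d=bot.capture(n); cv2.imwrite(f"pics/{n}1.png",p)
E
```

```text
t 3.45 p [ 0.6413 -0.0245  0.4083] yaw -13.33 xdown [ 0.011  0.004 -1.   ] w 0.0 F [-0.7  0.1 -0.1] r 0.0779 th -13.31
tool shift [ 0.1853 -0.0047 -0.0008]
dyaw -0.0232 (wx)
untilt rotvec tool [ 0.     -0.0063 -0.01  ]
```

View pics/scene1.png

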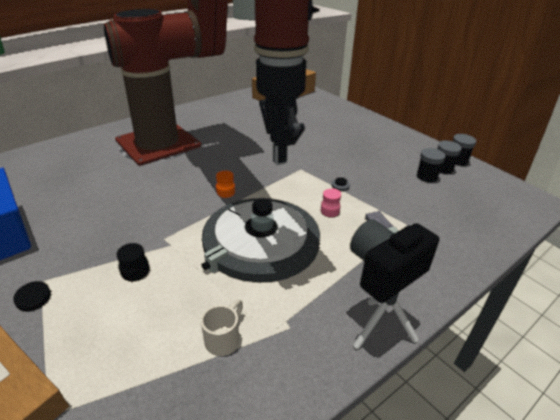

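```bash
python3 - <<'E'
import cv2,numpy as np
a=[cv2.resize(cv2.imread(f"pics/scene{i}.png")[180:290,190:340],None,fx=2.6,fy=2.6,interpolation=2) for i in (0,1)]
cv2.imwrite("pics/cmp.png",np.hstack(a))
E
```

```text
(no output)
```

View pics/cmp.png

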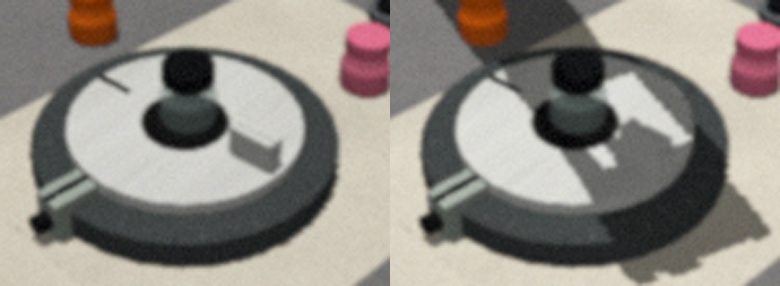

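View pics/top1.png

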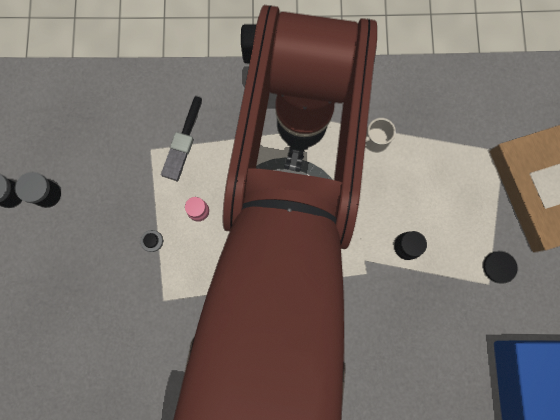

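```bash
python3 - <<'E'
from h import *
p,d=bot.capture("top")
c=bot.camera_params("top")
print("cam",-c["R"].T@c["t"])
for px in ([312,15],[312,55],[300,95],[300,130],[296,160],[290,200],[270,300]):
    u=d[px[1],px[0]]; o,dr=ray(c,px); print(px,u,np.round(o+dr*u,3))
E
```

```text
cam [0.38255289 0.01641181 1.05415188]
[312, 15] 1.9836587 [ 1.524 -0.141 -0.746]
[312, 55] 0.48318094 [ 0.622 -0.022  0.608]
[300, 95] 0.5164138 [ 0.597 -0.011  0.57 ]
[300, 130] 0.6348338 [ 0.601 -0.017  0.45 ]
[296, 160] 0.7612588 [ 0.599 -0.017  0.32 ]
[290, 200] 0.41779166 [0.467 0.004 0.645]
[270, 300] 0.37393516 [0.383 0.021 0.673]
```

>>> {"method": "send_rows", "body": {"linear": [[0.04,-0.003,0],[0.04,0,0],[0.04,0,0],[0.03,0,0],[0,0,0]], "delta_rot": [[0,-0.0063,-0.01],[0,0,0],[0,0,0],[0,0,0],[0,0,0]], "jaw": [0,0,0,0,0]}}

```text
time: 4.1
position: [0.6353, -0.0139, 0.2581]
eef_rot: [0.441, 0.554, 0.441, -0.551]
wrist_force: [-0.6, -0.5, 0.2]
width: -0.0
```

```bash
python3 where.py .638 -.023 .224 -12
python3 - <<'E'
from h import *
p,d=bot.capture("scene"); cv2.imwrite("pics/scene2.png",cv2.resize(p[100:300,150:400],None,fx=3,fy=3,interpolation=2))
p,d=bot.capture("wrist"); cv2.imwrite("pics/wrist2.png",p)
E
```

```text
t 4.1 p [ 0.6353 -0.0139  0.2581] yaw -12.82 xdown [ 0.004  0.002 -1.   ] w -0.0 F [-0.6 -0.5  0.2] r 0.0702 th -6.0
tool shift [0.034  0.0045 0.0084]
dyaw -0.0143 (wx)
untilt rotvec tool [ 0.     -0.0033 -0.0036]
```

View pics/scene2.png

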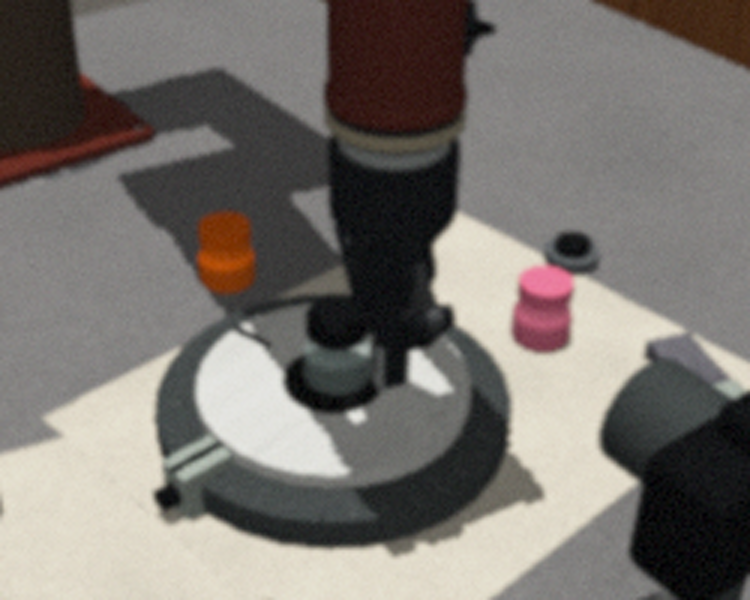

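View pics/wrist2.png

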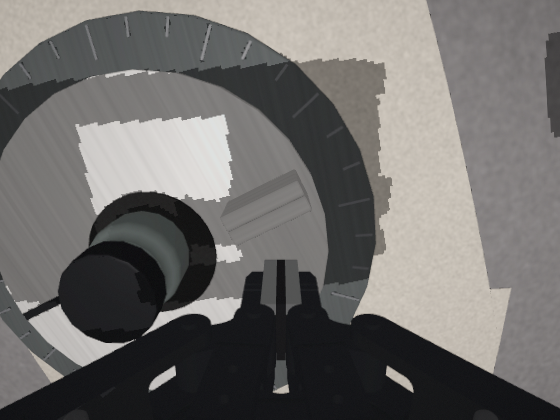

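>>> {"method": "send_rows", "body": {"linear": [[0,0.0045,0.01],[0,0,0]], "delta_rot": [[0,-0.003,-0.0036],[0,0,0]], "jaw": [0,0]}}

```text
time: 4.4
position: [0.6414, -0.0252, 0.2683]
eef_rot: [0.445, 0.556, 0.438, -0.549]
wrist_force: [-0.2, 0.1, 0.9]
width: -0.0002
```

```bash
python3 where.py .638 -.023 .224 -12
```

```text
t 4.4 p [ 0.6414 -0.0252  0.2683] yaw -12.73 xdown [ 0.014 -0.002 -1.   ] w -0.0002 F [-0.2  0.1  0.9] r 0.0782 th -13.8
tool shift [ 0.0442 -0.0044 -0.0014]
dyaw -0.0127 (wx)
untilt rotvec tool [ 0.     -0.0008 -0.0145]
```

>>> {"method": "send_rows", "body": {"linear": [[0,0,0]], "delta_rot": [[0,0,0]], "jaw": [0]}}

```text
time: 4.5
position: [0.6422, -0.0257, 0.2705]
eef_rot: [0.446, 0.557, 0.437, -0.548]
wrist_force: [0.6, -0.2, 0.4]
width: -0.0002
```

>>> {"method": "send_rows", "body": {"linear": [[0,0,0]], "delta_rot": [[0,0,0]], "jaw": [0]}}

```text
time: 4.6
position: [0.6428, -0.0261, 0.2722]
eef_rot: [0.447, 0.557, 0.436, -0.548]
wrist_force: [-0.5, 0.6, 0.1]
width: 0.0001
```

>>> {"method": "send_rows", "body": {"linear": [[0.01,0,0]], "delta_rot": [[0,0,0]], "jaw": [0]}}

```text
time: 4.7
position: [0.6441, -0.0264, 0.2646]
eef_rot: [0.448, 0.559, 0.434, -0.546]
wrist_force: [0.5, 0.4, 0.3]
width: 0.0001
```

>>> {"method": "send_rows", "body": {"linear": [[0.0,0,0]], "delta_rot": [[0,0,0]], "jaw": [0]}}

```text
time: 4.8
position: [0.6434, -0.0263, 0.263]
eef_rot: [0.447, 0.558, 0.435, -0.547]
wrist_force: [-0.5, 1.1, -1.0]
width: -0.0006
```

```bash
python3 where.py .638 -.023 .224 -12
```

```text
t 4.8 p [ 0.6434 -0.0263  0.263 ] yaw -12.8 xdown [ 0.023 -0.004 -1.   ] w -0.0006 F [-0.5  1.1 -1. ] r 0.0804 th -14.19
tool shift [ 0.0388 -0.0069 -0.002 ]
dyaw -0.014 (wx)
untilt rotvec tool [-0.     -0.0016 -0.0231]
```

>>> {"method": "send_rows", "body": {"linear": [[0.01,-0.0035,-0.001],[0.01,-0.0025,0],[0.01,0,0]], "delta_rot": [[0,0,-0.012],[0,0,-0.01],[0,0,0]], "jaw": [0,0,0]}}

```text
time: 5.1
position: [0.638, -0.0238, 0.2316]
eef_rot: [0.441, 0.553, 0.441, -0.552]
wrist_force: [0.8, 0.1, 0.3]
width: -0.0001
```

```bash
python3 where.py .638 -.023 .224 -12
```

```text
t 5.1 p [ 0.638  -0.0238  0.2316] yaw -12.8 xdown [ 0.001  0.002 -1.   ] w -0.0001 F [0.8 0.1 0.3] r 0.0745 th -13.31
tool shift [ 0.0076 -0.0002 -0.0007]
dyaw -0.0139 (wx)
untilt rotvec tool [ 0.     -0.0017 -0.0008]
```

>>> {"method": "send_rows", "body": {"linear": [[0.006,0,0],[0,0,0]], "delta_rot": [[0,0,0],[0,0,0]], "jaw": [0,0]}}

```text
time: 5.3
position: [0.6366, -0.0234, 0.2215]
eef_rot: [-0.44, -0.552, -0.443, 0.553]
wrist_force: [0.2, -0.3, 0.0]
width: 0.0001
```

>>> {"method": "send_rows", "body": {"linear": [[0,0,-0.003],[0,0,-0.003],[0,0,-0.003]], "delta_rot": [[-0.04,0,0],[-0.04,0,0],[-0.04,0,0]], "jaw": [0,0,0]}}

```text
time: 5.6
position: [0.6381, -0.0147, 0.2203]
eef_rot: [-0.472, -0.523, -0.476, 0.525]
wrist_force: [0.3, -0.4, 0.0]
width: -0.0001
```

```bash
python3 where.py .638 -.023 .224 -12
```

```text
t 5.6 p [ 0.6381 -0.0147  0.2203] yaw -5.73 xdown [-0.006  0.003 -1.   ] w -0.0001 F [ 0.3 -0.4  0. ] r 0.0731 th -6.4
tool shift [-0.0037  0.0007  0.0082]
dyaw 0.1094 (wx)
untilt rotvec tool [ 0.     -0.0019  0.0062]
```

>>> {"method": "send_rows", "body": {"linear": [[-0.0005,0.001,-0.0025],[0,0.0005,-0.0025],[0,0,-0.0025],[0,0,-0.0025],[0,0,-0.0025]], "delta_rot": [[-0.034,0,0.006],[-0.034,0,0],[-0.034,0,0],[-0.034,0,0],[-0.034,0,0]], "jaw": [0,0,0,0,0]}}

```text
time: 6.1
position: [0.6405, -0.0036, 0.2211]
eef_rot: [0.52, 0.48, 0.519, -0.48]
wrist_force: [0.4, -2.9, -0.0]
width: -0.0002
```

```bash
python3 where.py
python3 - <<'E'
from h import *
p,d=bot.capture("wrist"); cv2.imwrite("pics/wrist3.png",p)
E
```

```text
t 6.1 p [ 0.6405 -0.0036  0.2211] yaw 4.46 xdown [ 0.001 -0.002 -1.   ] w -0.0002 F [ 0.4 -2.9 -0. ] r 0.0751 th 2.33
untilt rotvec tool [-0.      0.0017 -0.0004]
```

View pics/wrist3.png

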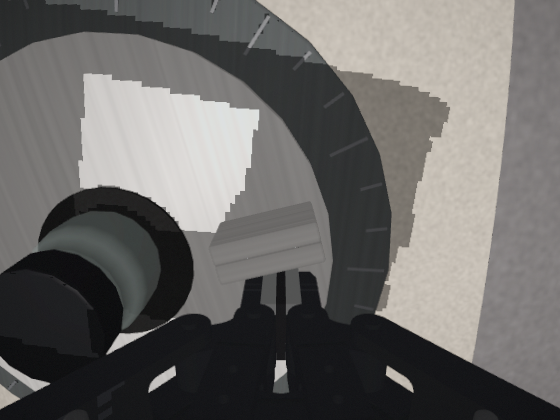

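>>> {"method": "send_rows", "body": {"linear": [[0,0,-0.0038],[0,0,-0.0038],[0,0,-0.0038],[0,0,-0.0038],[0,0,-0.0038]], "delta_rot": [[-0.04,0,0],[-0.045,0,0],[-0.05,0,0],[-0.05,0,0],[-0.05,0,0]], "jaw": [0,0,0,0,0]}}

```text
time: 6.65
position: [0.638, 0.013, 0.2211]
eef_rot: [0.575, 0.413, 0.571, -0.416]
wrist_force: [1.3, -2.5, -1.5]
width: 0.0001
```

```bash
python3 where.py
```

```text
t 6.65 p [0.638  0.013  0.2211] yaw 18.28 xdown [ 0.002 -0.006 -1.   ] w 0.0001 F [ 1.3 -2.5 -1.5] r 0.0751 th 15.16
untilt rotvec tool [ 0.      0.0066 -0.0003]
```

Good; tracking well.

>>> {"method": "send_rows", "body": {"linear": [[0,0,-0.004],[0,0,-0.004],[0,0,-0.004],[0,0,-0.004],[0,0,-0.004]], "delta_rot": [[-0.03,0.006,0],[-0.045,0,0],[-0.05,0,0],[-0.05,0,0],[-0.05,0,0]], "jaw": [0,0,0,0,0]}}

```text
time: 7.15
position: [0.6305, 0.0302, 0.2211]
eef_rot: [0.618, 0.345, 0.616, -0.346]
wrist_force: [0.9, -3.3, -1.2]
width: 0.0
```

```bash
python3 where.py
```

```text
t 7.15 p [0.6305 0.0302 0.2211] yaw 31.51 xdown [ 0.002 -0.002 -1.   ] w 0.0 F [ 0.9 -3.3 -1.2] r 0.0747 th 29.55
untilt rotvec tool [-0.      0.0028 -0.0002]
```

>>> {"method": "send_rows", "body": {"linear": [[0,0,-0.004],[0,0,-0.004],[0,0,-0.004],[0,0,-0.004],[0,0,-0.004]], "delta_rot": [[-0.04,0.003,0],[-0.045,0,0],[-0.05,0,0],[-0.05,0,0],[-0.05,0,0]], "jaw": [0,0,0,0,0]}}

```text
time: 7.65
position: [0.6192, 0.0456, 0.2217]
eef_rot: [0.655, 0.269, 0.653, -0.268]
wrist_force: [2.1, -2.3, -0.7]
width: 0.0002
```

>>> {"method": "send_rows", "body": {"linear": [[0,0,-0.004],[0,0,-0.004],[0,0,-0.004],[0,0,-0.004],[0,0,-0.004]], "delta_rot": [[-0.045,0.003,0],[-0.045,0,0],[-0.05,0,0],[-0.05,0,0],[-0.05,0,0]], "jaw": [0,0,0,0,0]}}

```text
time: 8.15
position: [0.6049, 0.0579, 0.2228]
eef_rot: [0.685, 0.187, 0.68, -0.185]
wrist_force: [1.2, -2.4, -1.6]
width: 0.0
```

```bash
python3 where.py
python3 - <<'E'
from h import *
for n in ("wrist","scene","top"):
    p,d=bot.capture(n); cv2.imwrite(f"pics/{n}4.png",p)
E
```

```text
t 8.15 p [0.6049 0.0579 0.2228] yaw 59.53 xdown [ 0.007  0.001 -1.   ] w 0.0 F [ 1.2 -2.4 -1.6] r 0.0756 th 58.56
untilt rotvec tool [-0.      0.0059 -0.0042]
```

View pics/scene4.png

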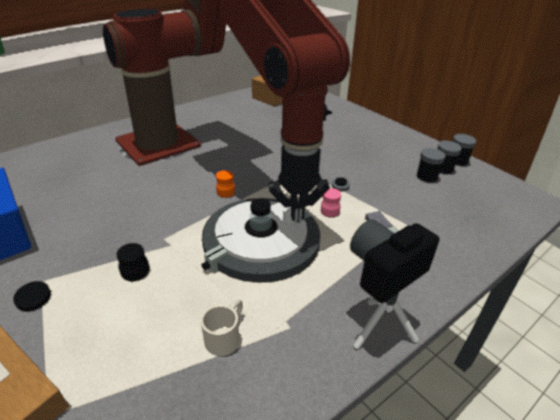

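View pics/wrist4.png

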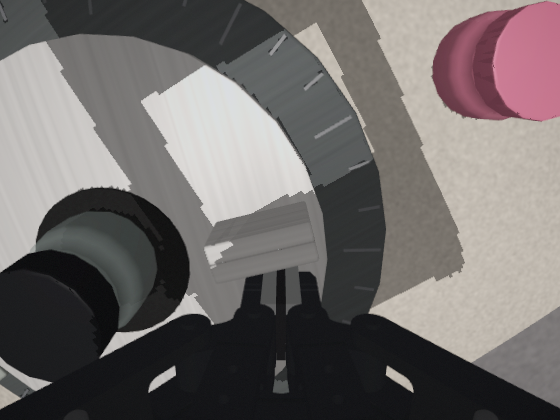

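View pics/top4.png

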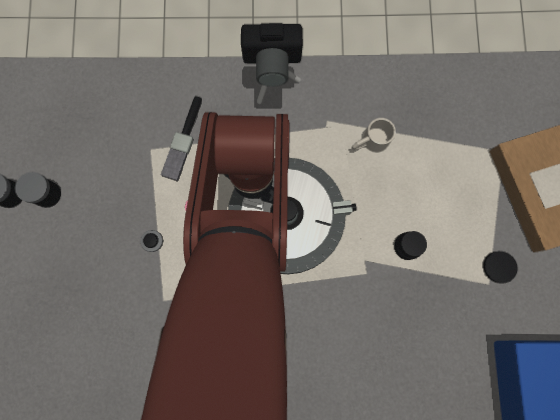

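```bash
cat >> meas.py <<'E'
def ang(img,c0=(.5655,-.0066)):
    cam=bot.camera_params("top"); g=cv2.cvtColor(img,cv2.COLOR_BGR2GRAY); c=c0
    def prof(r0,r1,a0,a1):
        aa=np.deg2rad(np.arange(a0,a1,.1)); rr=np.linspace(r0,r1,25)
        A,Rr=np.meshgrid(aa,rr)
        X=np.c_[(c[0]+Rr*np.cos(A)).ravel(),(c[1]+Rr*np.sin(A)).ravel(),np.full(A.size,.038)]
        P=proj(cam,X).astype(np.float32).reshape(*A.shape,2)
        v=cv2.remap(g,P[...,0],P[...,1],cv2.INTER_CUBIC).astype(float)
        o=[]
        for k in range(25):
            w=np.clip(.6*np.percentile(v[k],80)-v[k],0,None); i=w.argmax()
            m=abs(aa-aa[i])<np.deg2rad(4); o.append(np.rad2deg((w*m*aa).sum()/(w*m).sum()) if w.sum()>0 else np.nan)
        return np.array(o)
    return prof(.070,.095,-160,-70), prof(.104,.133,-89.5,-79)
E
python3 - <<'E'
from meas import *
for n in (0,4):
    i,t=ang(cv2.imread(f"pics/top{n}.png")); print(np.round(i,1),np.nanmedian(i)); print(np.round(t,1),np.nanmedian(t))
E
```

```text
[nan nan nan nan nan nan nan nan nan nan nan nan nan nan nan nan nan nan
 nan nan nan nan nan nan nan] nan
[-84.2 -84.2 -84.3 -84.3 -84.3 -84.2 -84.1 -84.1 -84.1 -84.1 -84.1 -84.1
 -84.1 -84.1 -84.2 -84.2 -84.2 -84.2 -84.3 -84.3 -84.3 -84.2 -84.2 -84.1
 -84.1] -84.18762053687807
[-105.8 -105.9 -105.8 -105.8 -105.8 -105.8 -105.9 -106.1 -106.1 -105.9
 -105.9 -105.9 -106.  -105.9 -105.8 -105.9 -106.  -106.  -105.9 -106.
 -106.  -106.1 -106.1 -106.1 -106. ] -105.93727764888165
[-84.2 -84.2 -84.3 -84.3 -84.3 -84.2 -84.1 -84.1 -84.1 -84.1 -84.1 -84.1
 -84.1 -84.1 -84.2 -84.2 -84.2 -84.2 -84.3 -84.3 -84.3 -84.2 -84.1 -84.1
 -84.1] -84.19729437229468<stdin>:3: RuntimeWarning: All-NaN slice encountered
```

>>> {"method": "send_rows", "body": {"linear": [[0,0,-0.004],[0,0,-0.004],[0,0,-0.004],[0,0,-0.003],[0,0,0]], "delta_rot": [[-0.045,0.004,-0.004],[-0.05,0,0],[-0.05,0,0],[-0.04,0,0],[0,0,0]], "jaw": [0,0,0,0,0]}}

```text
time: 8.8
position: [0.593, 0.0648, 0.2237]
eef_rot: [0.698, 0.124, 0.694, -0.123]
wrist_force: [-0.2, -0.1, 0.1]
width: -0.0
```

```bash
cat > look.py <<'E'
from meas import *
import sys
from where import where
p,d=bot.capture("top"); cv2.imwrite(f"pics/{sys.argv[1]}.png",p)
i,t=ang(p); print("idx",np.nanmedian(i),np.nanstd(i),"tgt",np.nanmedian(t)); where()
s,q,M=tool(); r=np.cross(M[:,0],[0,0,-1]); print("untilt",np.round(M.T@r,4))
E
python3 look.py top5
```

```text
idx -96.07918149466558 0.11910942334671812 tgt -84.19213209219889
t 8.85 p [0.5931 0.0648 0.2238] yaw 69.77 xdown [ 0.006  0.    -1.   ] w -0.0 F [ 0.6 -0.5 -0.1] r 0.0765 th 68.88
untilt [ 0.      0.0051 -0.0024]
```

>>> {"method": "send_rows", "body": {"linear": [[0,0,-0.003],[0,0,-0.003],[0,0,-0.003],[0,0,-0.003],[0,0,0]], "delta_rot": [[-0.04,0.004,-0.002],[-0.04,0,0],[-0.04,0,0],[-0.035,0,0],[0,0,0]], "jaw": [0,0,0,0,0]}}

```text
time: 9.35
position: [0.5833, 0.0682, 0.2243]
eef_rot: [0.705, 0.072, 0.702, -0.071]
wrist_force: [0.1, -0.5, -0.6]
width: -0.0001
```

```bash
python3 look.py top6
```

```text
idx -88.37684047762627 0.11925806327995657 tgt -84.19446780261151
t 9.4 p [0.5834 0.0681 0.2244] yaw 78.3 xdown [ 0.005  0.001 -1.   ] w -0.0 F [-0.5 -0.5 -0.4] r 0.0769 th 76.52
untilt [ 0.      0.0051 -0.0022]
```

>>> {"method": "send_rows", "body": {"linear": [[0,0,-0.002],[0,0,-0.002],[0,0,0]], "delta_rot": [[-0.01,0.004,-0.002],[-0.015,0,0],[0,0,0]], "jaw": [0,0,0]}}

```text
time: 9.7
position: [0.58, 0.0689, 0.2246]
eef_rot: [0.705, 0.064, 0.703, -0.064]
wrist_force: [0.5, -0.2, -0.7]
width: 0.0003
```

```bash
python3 look.py top7
```

```text
idx -85.47435958254692 0.11213836924035202 tgt -84.19408413672248
t 9.75 p [0.58   0.0689 0.2246] yaw 79.63 xdown [ 0.002  0.    -1.   ] w 0.0002 F [ 0.4  0.5 -1. ] r 0.0769 th 79.13
untilt [ 0.      0.0021 -0.0005]
```

>>> {"method": "send_rows", "body": {"linear": [[0,0,-0.002],[0,0,0]], "delta_rot": [[-0.01,0,0],[0,0,0]], "jaw": [0,0]}}

```text
time: 9.95
position: [0.578, 0.0692, 0.2247]
eef_rot: [0.705, 0.06, 0.704, -0.06]
wrist_force: [-0.3, -0.6, -0.4]
width: 0.0004
```

```bash
python3 look.py top8; python3 - <<'E'
import cv2
p=cv2.imread("pics/top8.png"); cv2.imwrite("pics/top8z.png",cv2.resize(p[170:250,270:370],None,fx=7,fy=7,interpolation=2))
E
```

```text
idx -84.144020999421 0.10197398660728106 tgt -84.19136900810015
t 10.0 p [0.578  0.0692 0.2247] yaw 80.21 xdown [ 0.002  0.    -1.   ] w 0.0001 F [ 0.5 -0.6  0.4] r 0.0768 th 80.6
untilt [ 0.      0.0023 -0.0004]
```

View pics/top8z.png

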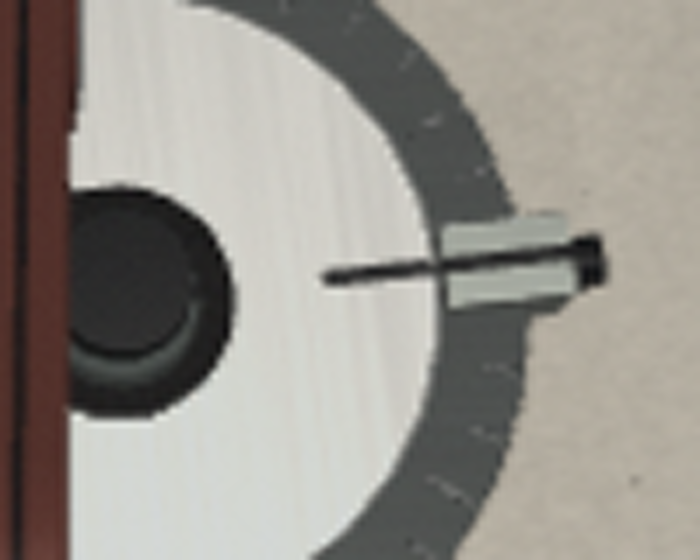

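The index line runs straight into the block's line, with both at about -84.2°. I'll back off the tab and rise.

>>> {"method": "send_rows", "body": {"linear": [[0,0,0.005],[0,0,0.01],[-0.01,0,0],[-0.03,0,0],[-0.04,0,0]], "delta_rot": [[0,0,0],[0,0,0],[0,0,0],[0,0,0],[0,0,0]], "jaw": [0,0,0,0,0]}}

```text
time: 10.5
position: [0.5914, 0.0664, 0.3005]
eef_rot: [0.7, 0.06, 0.709, -0.061]
wrist_force: [1.1, -0.6, -0.1]
width: -0.0001
```

>>> {"method": "send_rows", "body": {"linear": [[-0.04,0,0],[-0.02,0,0],[0,0,0]], "delta_rot": [[0,0,0],[0,0,0],[0,0,0]], "jaw": [0,0,0]}}

```text
time: 10.8
position: [0.5941, 0.0662, 0.3713]
eef_rot: [0.703, 0.061, 0.706, -0.061]
wrist_force: [0.2, 0.1, -0.2]
width: 0.0001
```

```bash
python3 look.py top9; python3 where.py .512 .2855 .36
```

```text
idx -84.12900347050505 0.10589496535946899 tgt -84.18346601347243
t 10.85 p [0.5939 0.0662 0.3699] yaw 80.16 xdown [-0.004  0.001 -1.   ] w -0.0002 F [-0.7 -0.9  1.4] r 0.0782 th 68.71
untilt [ 0.     -0.0043  0.0001]
t 10.85 p [0.5939 0.0662 0.3699] yaw 80.16 xdown [-0.004  0.001 -1.   ] w -0.0002 F [-0.7 -0.9  1.4] r 0.0782 th 68.71
tool shift [ 0.0104  0.202  -0.1181]
untilt rotvec tool [ 0.     -0.0043  0.0001]
```

>>> {"method": "send_rows", "body": {"linear": [[0,0.033,-0.0195],[0,0.034,-0.0195],[0,0.034,-0.0195],[0,0.034,-0.0195],[0,0.034,-0.0195]], "delta_rot": [[0,-0.004,0],[0,0,0],[0,0,0],[0,0,0],[0,0,0]], "jaw": [0,0,0,0,0]}}

```text
time: 11.35
position: [0.525, 0.2496, 0.3613]
eef_rot: [0.701, 0.063, 0.708, -0.066]
wrist_force: [-0.1, 0.3, 0.1]
width: -0.0001
```

>>> {"method": "send_rows", "body": {"linear": [[0,0.025,-0.015],[0,0,0],[0,0,0]], "delta_rot": [[0,0,0],[0,0,0],[0,0,0]], "jaw": [0,0,0]}}

```text
time: 11.65
position: [0.5105, 0.2818, 0.3549]
eef_rot: [0.697, 0.059, 0.711, -0.065]
wrist_force: [0.6, -0.5, -0.0]
width: 0.0
```

```bash
python3 where.py .512 .2855 .24
```

```text
t 11.65 p [0.5105 0.2818 0.3549] yaw 79.95 xdown [-0.02  -0.006 -1.   ] w 0.0 F [ 0.6 -0.5 -0. ] r 0.2936 th 100.79
tool shift [0.1149 0.005  0.003 ]
untilt rotvec tool [-0.     -0.0188  0.0097]
```

>>> {"method": "send_rows", "body": {"linear": [[0.03,0.003,0.002],[0.03,0,0],[0.02,0,0],[0,0,0]], "delta_rot": [[0,-0.01,0.005],[0,-0.009,0.005],[0,0,0],[0,0,0]], "jaw": [0,0,0,0]}}

```text
time: 12.05
position: [0.5131, 0.2803, 0.2695]
eef_rot: [0.704, 0.062, 0.705, -0.064]
wrist_force: [-0.7, -0.7, -0.0]
width: 0.0001
```

```bash
python3 where.py .512 .2855 .21; python3 - <<'E'
from h import *
p,d=bot.capture("wrist"); cv2.imwrite("pics/wrist10.png",p)
c=bot.camera_params("wrist"); print(proj(c,[[.512,.2855,.022]]))
for q in bot.spot_in("wrist","release_top"): print(q,onz(c,q["pixel"],.022))
E
```

```text
t 12.05 p [0.5131 0.2803 0.2695] yaw 79.75 xdown [-0.002 -0.002 -1.   ] w 0.0001 F [-0.7 -0.7 -0. ] r 0.2916 th 100.36
tool shift [ 0.0595  0.0051 -0.0019]
untilt rotvec tool [-0.     -0.0013  0.0022]
[[288.51770966 216.57873044]]
{'pixel': [290.7, 217.0], 'conf': 0.88} [0.51250546 0.2867647  0.022     ]
{'pixel': [33.2, 322.4], 'conf': 0.24} [0.5581186  0.09284599 0.022     ]
```

View pics/wrist10.png

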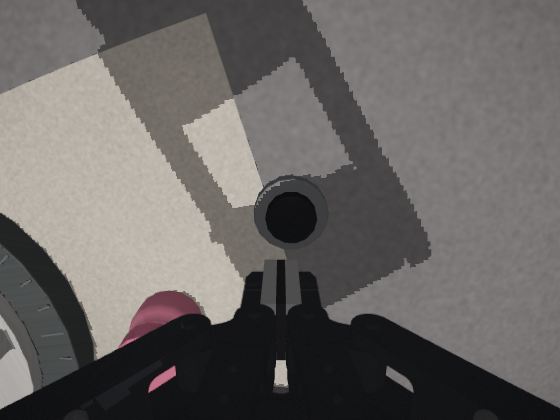

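>>> {"method": "send_rows", "body": {"linear": [[0.02,0.0055,-0.002],[0.02,0,0],[0.01,0,0],[0,0,0]], "delta_rot": [[0,-0.001,0.002],[0,0,0],[0,0,0],[0,0,0]], "jaw": [0,0,0,0]}}

```text
time: 12.55
position: [0.5179, 0.2862, 0.2286]
eef_rot: [0.709, 0.067, 0.699, -0.062]
wrist_force: [-0.3, 0.0, -0.3]
width: -0.0001
```

```bash
python3 where.py .512 .286 .189; python3 look.py top11
```

```text
t 12.55 p [0.5179 0.2862 0.2286] yaw 79.6 xdown [ 0.015  0.006 -1.   ] w -0.0001 F [-0.3  0.  -0.3] r 0.2967 th 99.23
tool shift [ 0.0395 -0.0016 -0.0063]
untilt rotvec tool [ 0.      0.0135 -0.0081]
idx -84.1378738243729 0.10211200185665817 tgt -84.18577970595354
t 12.6 p [0.5183 0.2864 0.2295] yaw 79.6 xdown [ 0.016  0.006 -1.   ] w -0.0003 F [0.1 1.5 0.1] r 0.2968 th 99.16
untilt [ 0.      0.0147 -0.0088]
```

Lines still together. Now down to the button.

>>> {"method": "send_rows", "body": {"linear": [[0.012,-0.001,-0.004],[0.01,0,0],[0.005,0,0]], "delta_rot": [[0,0.014,-0.008],[0,0,0],[0,0,0]], "jaw": [0,0,0]}}

```text
time: 12.9
position: [0.5159, 0.2866, 0.2047]
eef_rot: [0.706, 0.065, 0.702, -0.063]
wrist_force: [0.3, 0.4, 0.4]
width: -0.0
```

```bash
python3 where.py .512 .286 .189
```

```text
t 12.9 p [0.5159 0.2866 0.2047] yaw 79.58 xdown [ 0.006  0.003 -1.   ] w -0.0 F [0.3 0.4 0.4] r 0.2974 th 99.61
tool shift [ 0.0156 -0.0014 -0.0038]
untilt rotvec tool [-0.      0.005  -0.0036]
```

>>> {"method": "send_rows", "body": {"linear": [[0.005,-0.001,-0.003],[0.004,0,0],[0.003,0,0]], "delta_rot": [[0,0.005,-0.003],[0,0,0],[0,0,0]], "jaw": [0,0,0]}}

```text
time: 13.2
position: [0.5123, 0.2862, 0.1914]
eef_rot: [0.704, 0.064, 0.705, -0.064]
wrist_force: [0.5, -0.0, 3.6]
width: -0.0001
```

>>> {"method": "send_rows", "body": {"linear": [[0.003,0,0],[0.002,0,0]], "delta_rot": [[0,0,0],[0,0,0]], "jaw": [0,0]}}

```text
time: 13.4
position: [0.5127, 0.2865, 0.1891]
eef_rot: [0.704, 0.064, 0.705, -0.064]
wrist_force: [-12.5, -5.8, 27.6]
width: 0.0
```

```bash
python3 where.py .512 .286 .189
```

```text
t 13.4 p [0.5127 0.2865 0.1891] yaw 79.61 xdown [-0.002 -0.001 -1.   ] w 0.0 F [-12.5  -5.8  27.6] r 0.2978 th 100.21
tool shift [ 0.0001 -0.0006 -0.0006]
untilt rotvec tool [ 0.     -0.0018  0.0009]
```

Button bottomed (27.6 N at 6 mm of travel). Release and rise.

>>> {"method": "send_rows", "body": {"linear": [[-0.01,0,0],[-0.03,0,0],[-0.04,0,0],[-0.04,0,0],[-0.04,0,0]], "delta_rot": [[0,0,0],[0,0,0],[0,0,0],[0,0,0],[0,0,0]], "jaw": [0,0,0,0,0]}}

```text
time: 13.9
position: [0.5111, 0.2858, 0.3476]
eef_rot: [0.7, 0.062, 0.709, -0.066]
wrist_force: [0.4, 0.8, 0.6]
width: 0.0002
```

>>> {"method": "send_rows", "body": {"linear": [[0,0.02,0],[0,0,0],[0,0,0]], "delta_rot": [[0,0,0],[0,0,0],[0,0,0]], "jaw": [0,0,0]}}

```text
time: 14.2
position: [0.517, 0.3065, 0.3569]
eef_rot: [0.705, 0.064, 0.704, -0.064]
wrist_force: [-0.4, -0.3, -0.8]
width: -0.0002
```

```bash
python3 look.py top12; python3 - <<'E'
from h import *
p,d=bot.capture("wrist"); cv2.imwrite("pics/wrist12.png",p)
c=bot.camera_params("wrist")
for q in bot.spot_in("wrist","release_top")[:1]:
    u=np.round(q["pixel"]).astype(int); z=np.median(d[u[1]-3:u[1]+4,u[0]-3:u[0]+4]); o,r=ray(c,q["pixel"]); print(q, o+r*z)
E
```

```text
idx -84.14186806009575 0.10324580983757188 tgt -84.1932871161454
t 14.25 p [0.5168 0.3064 0.3563] yaw 79.59 xdown [ 0.     0.001 -1.   ] w -0.0001 F [ 0.8 -0.2 -0.2] r 0.3167 th 98.84
untilt [ 0.     -0.     -0.0005]
{'pixel': [255.3, 185.4], 'conf': 0.75} [0.51091082 0.28610741 0.0218397 ]
```

View pics/top12.png

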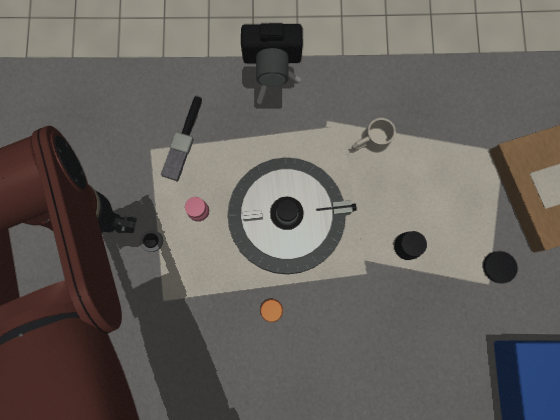

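The button top is back at 21.8 mm. The lines meet at about (333,208), and the jar, cup (380,132), brush (182,140) and powder jar (410,245) are where they were.

```bash
python3 -c "
from cell import bot
print(bot.hand_in())"
```

```text
the job is handed in; nothing more can be done
None
```

I pushed the tab about 82° counter-clockwise with the closed fingertips until the index line met the line on the marker block. Then I pressed the shutter button once, let it up, raised the arm clear and handed the job in at about 14.3 s. No verdict was reported.

- **Line-up:** the last top picture put the index line at -84.14° and the target line at -84.19°. The 0.05° difference is well inside the 4.5 mm allowed. It read the same before the press as after it.
- **Pushing force:** the wrist sensor read about 4 N at most between steps while the tab was being pushed, against the 30 N limit.
- **Button:** it reached the bottom of its travel with a brief 27.6 N upward reading at the wrist. Afterwards its top measured 21.8 mm above the bench, so it is back up.
- **Everything else:** in the last picture the jar stands centred on the plate, and the cup, brush and powder jar look unmoved. I judged these by eye and did not measure them.
- **Arm motion:** the arm drifted by up to about 10 mm from its commands during free moves. I corrected this before each contact, and nothing else was touched.

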